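# Fetch the rear padlock from a crowded hook

## Robot

A 6-joint arm with a two-finger parallel gripper is mounted at the origin on the work surface. World frame = base frame: x ahead of the robot, y to its left, z up, the work surface at z = 0. Lengths are in m, angles in degrees, forces in N, time in s.
With the tool pointing down it reaches from about 0.35 to 0.725 m from the base axis. Payload 6 kg.
Tool frame: the origin (TCP) lies midway between the tips of the shut fingers; the grasp point (between the pads) lies 19 mm behind it (pinch_z is the distance from the TCP to the grasp point, in m); z points along the fingers, y is the line along which they close (so a half turn about z gives the same grasp; the last joint's range is limited). The gripper opens to 85 mm and grips with 20 to 120 N. Pads are 22 mm wide; open, the fingers measure 114 mm over their backs; the gripper's body (76 mm by 85 mm) begins 54 mm behind the grasp point. The pads swing forward as they close: fully open they stand 13 mm farther back than shut.
Start: joints at [-50.495, 2.303, 4.859, 0, -92.561, -19.12], TCP at [0.209, -0.562, 0.231] pointing down, gripper open.
Joint ranges: [-146.85, 146.85], [-73.84, 115.35], [-62.03, 85.46], [-188.31, 113.3], [-161.28, -10.13], [-171.36, 171.36]. Speed limits (degrees/s): [147.25, 147.25, 172.46, 180, 180, 180].

## Interface

Orientations are given as [roll, pitch, yaw] about the fixed x, y, z axes, in that order (R = Rz(yaw) Ry(pitch) Rx(roll)).
In Python, from station import * gives the robot as it stands. The module is installed in compiled form; this text tells all that it offers.
- The arm moves only by the shell command python3 -m crank 'ROWS'. ROWS is JSON, a list of rows, each an object with "jaw": the finger opening in m, from 0 to 0.0854; "dp": the shift along the tool's x, y, z in m, a list of three; "dr": the turn, a rotation vector about the tool's x, y, z in degrees, a list of three. A call has 1 to 12 rows; each row is the pose to reach, as a shift and turn from the pose commanded when the call began, along the tool's axes at that moment; what a row does not reach only later rows make up. A row lasts 1/8 s, in which the tool goes at most 62.5 mm and 10.7 degrees, less where a joint would pass 70% of its speed; a pose out of reach is approached as far as the arm can. A call with a gripper value outside its range is refused whole. The fingers move at their own pace and stop on an object; the grip force is fixed at half the most. Time passes only in rows, so rows that repeat a pose let the fingers close. It gives the time, the measured TCP pose, the force, the opening and the grip force at its end, in the units of the state.
- state(): the state, without advancing time (a new reading comes with each control period).
- get_image(name): name is "scene" or "side" or "wrist"; returns a dict with "color" (384x512x3 uint8, blue, green, red), "fx", "fy", "cx", "cy" (pixels), "dist_coeffs" ([k1, k2, p1, p2, k3] as OpenCV has them; the pictures are not rectified), "xyz" and "orientation" of the camera in the world; the wrist camera has in their place "mount" (4x4, takes a point from camera to tool coordinates, whose origin is the TCP and whose axes are the flange's). Camera axes: x right, y up, looking along -z (the intrinsics and any distortion apply to the point x, -y, -z); pixel columns grow to the right and rows downward; lengths in m; the calibration is good to about 2 mm. A picture is of the moment at which its call begins: read the wrist's pose just before it. There is no depth.
- hand_in(): hands the job in; it is judged then, once.
Trained networks look in a picture, given as the dict that the camera call returned (one of the last four; its "shot" number tells which), for a name from the list of things; names that differ only in an ending like _2 or _b are one class to them, and where a whole thing is asked for, a point or a joint stands for the part that bears it (a point fixed in the world has none). Each returns a list of dicts, best first, with "p" (0 to 1); they miss things now and then, are a little off and sometimes report something else, mostly with a low value. They report only what shows in the picture. A call takes as long as a camera call.
- silhouettes(picture, query): "pixels" (384x512 bool, what is visible of it) and "at" ([row, column] in pixels, amid what is visible of it).
The state is a dict: "t": time; "joint_pos": joint angles; "joint_vel": joint speeds; "joint_efforts": joint torques, N m; "ee_pos": TCP position; "eef_rot": TCP orientation; "contact_force": force on the tool from outside, world axes, zero at the start; "wrist_torque": the same for the moment, N m; "finger_gap": opening from 0.0 (shut) to 1.0 (fully open); "grip_force": force on a finger pad.
Only numpy, scipy, OpenCV 4.12 (cv2) and the standard library are available. Lean on these libraries where they do the work, as an engineer would, in place of code of your own. Each camera call takes 0.05 s, during which the arm holds its last target. There are 200 camera calls.

## Task

Two padlocks hang one behind the other on the same hook. First move the front one over to the empty hook and leave it hanging there, then take the rear one off and leave it standing upright in the tray.

Things in the scene. Friction and masses are not known exactly. Their poses are not given: they have to be found in the camera images.
- front_lock_grip (a point): Front (nearer the robot) of two like brass padlocks on one hook. Body 25 (x) x 50 (y) x 40 mm high, about 0.2 kg; steel shackle of 8 mm bar on top, 40 mm wide, 32 high, its opening 24 x 24. Point: 8 mm below the body's top face, 32 above its underside. z up, x along the hook to its post. The hook's wire is 29 mm above the point, its tip 30 to 36 mm ahead (-x). Sides free: grip across y from above.
- rear_lock_grip (a point): Rear (farther from the robot) of the two padlocks, same size and make, 40 to 50 mm behind the front one on the same hook. Point and axes as for the front one. The hook's wire is 29 mm above the point, its tip 72 to 82 mm ahead (-x), the post's near face about 49 mm behind.
- empty_hook (a point): The empty hook, like the loaded one: level wire 5 mm thick, 160 mm above the bench, from a thin steel post (12 mm thick, 166 high) towards the robot, with a tip turned up 6 mm. Point: on the wire's axis, 79 mm ahead of the post; tip 47 mm ahead of the point. x along the wire to the post, z up. A lock hangs with its point 29 mm below the wire; lifted 6 to 18 mm from there it passes the tip.
- tray_in (a point): A shallow dark steel tray fixed to the bench, 130 (x) x 160 (y) mm outside, walls 4 mm thick and 22 mm high, open on top. Point: centre of its inner floor, 4 mm above the bench; z up.

How it is judged (in metres and radians):
On the way:
1. the front padlock hangs on the empty hook while the rear one still hangs in its place (x of front_lock_grip in the frame of empty_hook between -0.038 and 0.06 m and y of front_lock_grip in the frame of empty_hook between -0.015 and 0.015 m and z of front_lock_grip in the frame of empty_hook between -0.037 and -0.022 m and angle between front_lock_grip's own z axis and vertical below 0.35 rad and distance of rear_lock_grip from where it was at the start of the episode below 0.06 m), for 0.2 s.
At the end, for the whole second after the job is handed in: The front padlock hangs from the wire of the hook that was empty (within 15 mm sideways, tilted under 20 degrees), and the rear padlock stands on the tray's floor within its walls, tilted under 10 degrees; both released and at rest (x of front_lock_grip in the frame of empty_hook between -0.038 and 0.06 m and y of front_lock_grip in the frame of empty_hook between -0.015 and 0.015 m and z of front_lock_grip in the frame of empty_hook between -0.037 and -0.022 m and angle between front_lock_grip's own z axis and vertical below 0.35 rad and x of rear_lock_grip in the frame of tray_in between -0.06 and 0.06 m and y of rear_lock_grip in the frame of tray_in between -0.075 and 0.075 m and z of rear_lock_grip in the frame of tray_in between 0.026 and 0.038 m and angle between rear_lock_grip's own z axis and vertical below 0.17 rad and linear speed of front_lock below 0.05 m/s and linear speed of rear_lock below 0.03 m/s); the robot touches nothing.
It also fails if it takes over 58 s, if anything falls off the work surface, if the arm or the gripper's body presses on something with over 40 N, if the wrist force passes 120 N, or if a joint passes its speed limit or range.

## Working session

There is one attempt and no reset: what is moved stays moved. The work goes in short steps, Python scripts to look and compute and a shell command to move; the robot and the scene stay as the last step left them, time stands still between calls to the robot, and variables do not carry over. Pictures are saved under pics/ and viewed, at most 10 in all, crops included, and the job is handed in when it is done.

```bash
mkdir -p pics
cat > h.py <<'E'
from station import *
import numpy as np, cv2
from scipy.spatial.transform import Rotation as R
def cam(p,st=None):
    if 'mount' in p:
        T=np.eye(4);T[:3,:3]=R.from_euler('xyz',st['eef_rot'],degrees=True).as_matrix();T[:3,3]=st['ee_pos']
        return T@np.array(p['mount'])
    T=np.eye(4);o=np.array(p['orientation'])
    T[:3,:3]=o if o.shape==(3,3) else R.from_euler('xyz',o,degrees=True).as_matrix();T[:3,3]=p['xyz'];return T
def K(p): return np.array([[p['fx'],0,p['cx']],[0,p['fy'],p['cy']],[0,0,1]])
def ray(p,rc,st=None):
    T=cam(p,st);u=cv2.undistortPoints(np.array([[[rc[1],rc[0]]]],float),K(p),np.array(p['dist_coeffs'],float))[0,0]
    return T[:3,3],T[:3,:3]@np.array([u[0],-u[1],-1])
def at_z(p,rc,z,st=None):
    o,d=ray(p,rc,st);return o+d*(z-o[2])/d[2]
def proj(p,X,st=None):
    T=cam(p,st);q=(np.asarray(X,float)-T[:3,3])@T[:3,:3];q=q*[1,-1,-1]
    return cv2.projectPoints(q.reshape(-1,1,3),np.zeros(3),np.zeros(3),K(p),np.array(p['dist_coeffs'],float))[0][:,0][:,::-1]
def tri(rays):
    A=np.zeros((3,3));b=np.zeros(3)
    for o,d in rays:
        d=d/np.linalg.norm(d);M=np.eye(3)-np.outer(d,d);A+=M;b+=M@o
    return np.linalg.solve(A,b)
E
python3 - <<'E'
from h import *
st=state();print(st)
ims=[]
for n in ['scene','side']:
    p=get_image(n);print(n,p['xyz'],p['orientation'],p['fx'],p['dist_coeffs'])
    im=p['color'].copy()
    for q in ['front_lock_grip','rear_lock_grip','empty_hook','tray_in']:
        for s in silhouettes(p,q):
            m=s['pixels'];r,c=np.where(m);print(q,round(s['p'],2),s['at'],m.sum(),r.min(),r.max(),c.min(),c.max())
    cv2.imwrite(f'pics/{n}0.png',im)
E
```

```text
{'t': 0.0, 'joint_pos': array([-5.04956023e+01,  2.33726394e+00,  4.80107011e+00, -2.50423317e-02,
       -9.25599177e+01, -1.91185531e+01]), 'joint_vel': array([ 0.03121504,  0.01795076, -0.00800352, -0.07636718,  0.03050534,
        0.02624302]), 'joint_efforts': array([-1.87453647e-03, -3.68205714e+01,  3.47407329e+01,  6.93248659e+00,
       -5.68652496e-03,  1.53040128e-05]), 'ee_pos': array([ 0.20895092, -0.56209554,  0.23028577]), 'eef_rot': array([ 1.79900996e+02, -7.83953818e-03, -1.59613051e+02]), 'contact_force': array([0.61137513, 0.0676495 , 0.21213065]), 'wrist_torque': array([-0.00044488,  0.00814644,  0.02564909]), 'grip_force': 0.0, 'finger_gap': 1.0025181314859946}
scene [ 1.14181899 -0.11167088  0.65954312] [48.70003222  0.27540428 80.64526584] 410.67398527329345 [-0.15271813  0.          0.          0.          0.        ]
front_lock_grip 0.76 [213.9, 181.1] 459 199 225 166 194
rear_lock_grip 0.86 [231.5, 182.7] 716 215 248 166 195
empty_hook 0.68 [265.6, 369.1] 3327 178 300 332 405
tray_in 0.96 [208.6, 302.0] 3062 184 236 264 340
side [ 0.53509867 -0.54100059  0.61481402] [47.17363233  1.08832601  0.43428746] 416.2533232491027 [-0.09693194  0.          0.          0.          0.        ]
rear_lock_grip 0.77 [269.4, 317.2] 724 242 288 308 328
empty_hook 0.81 [166.4, 312.2] 2625 107 187 274 350
tray_in 0.57 [197.4, 229.9] 3738 163 232 185 271
```

View pics/scene0.png

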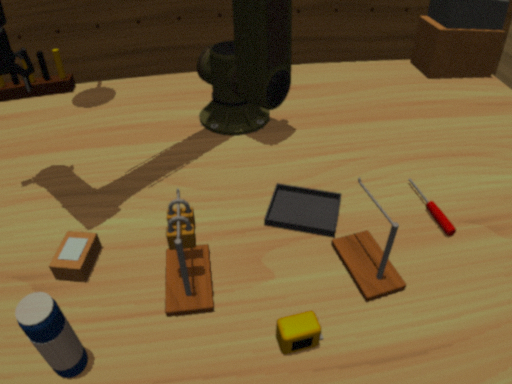

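View pics/side0.png

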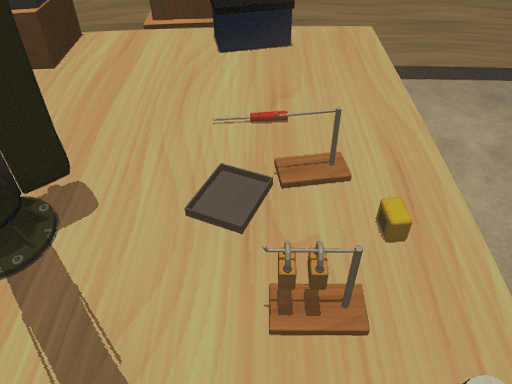

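The scene view shows the loaded hook with its tip at about (row 193, col 178) and post near col 185. The empty hook's wire runs from (182, 360) to (225, 394), and the tray is at (209, 303). The side view shows the loaded wire from (250, 265) to (251, 357), with locks at cols 287 and 319. The empty wire runs from (121, 214) to (111, 337).

Run:
```python
from h import *
s=get_image('scene');p=get_image('side')
c0=s['color'][160:320,140:420];c1=p['color'][90:340,180:380]
cv2.imwrite('pics/c0.png',cv2.resize(c0,None,fx=2.8,fy=2.8,interpolation=cv2.INTER_CUBIC))
cv2.imwrite('pics/c1.png',cv2.resize(c1,None,fx=2.4,fy=2.4,interpolation=cv2.INTER_CUBIC))
f=lambda *a:np.round(at_z(*a),4)[:2]
print('empty side tip/post',f(p,(121,214),.163),f(p,(111.5,335),.16))
print('empty scene tip/post',f(s,(182,361),.163),f(s,(224,393),.16))
print('loaded side tip/post',f(p,(250,266),.163),f(p,(250.5,356),.16))
print('loaded scene tip',f(s,(193,178),.163))
for n,q in (('scene',s),('side',p)):
  m=silhouettes(q,'tray_in')[0]; print('tray',n,f(q,m['at'],.01))
for a,b in (((121,214),(182,361)),((111.5,335),(224,393)),((250,266),(193,178))): print(np.round(tri([ray(p,a),ray(s,b)]),4))
```

```text
empty side tip/post [0.4389 0.1603] [0.6839 0.1959]
empty scene tip/post [0.5709 0.1833] [0.6877 0.2007]
loaded side tip/post [ 0.5384 -0.169 ] [ 0.6647 -0.169 ]
loaded scene tip [ 0.5446 -0.1661]
tray scene [0.4694 0.1042]
tray side [0.4644 0.0984]
[0.435  0.2586 0.0736]
[0.685  0.2024 0.1565]
[ 0.5388 -0.1662  0.1588]
```

View pics/c1.png

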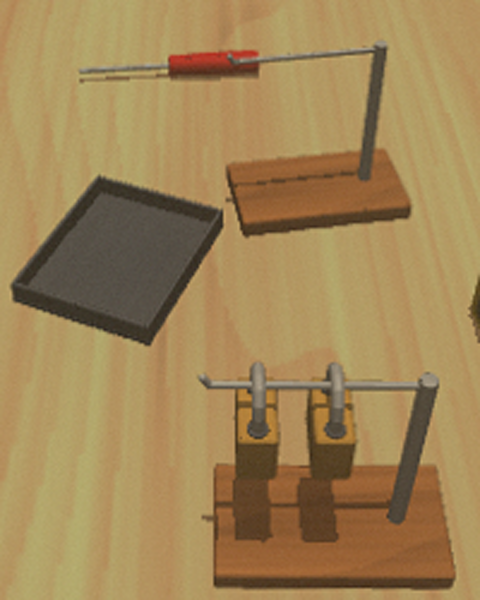

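View pics/c0.png

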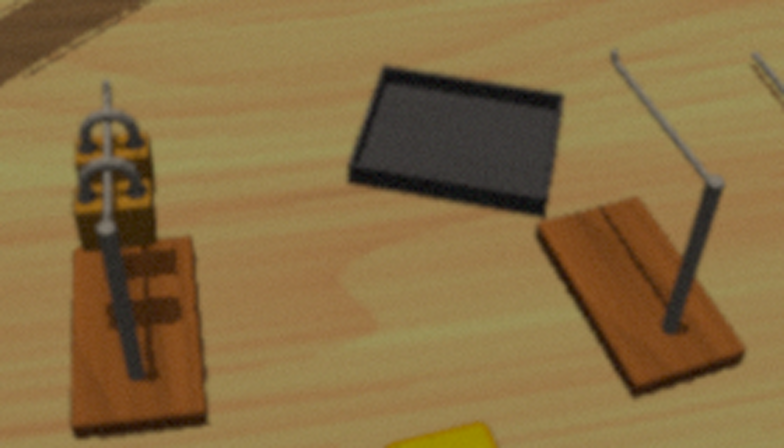

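The crops show the empty hook's true tip at side (114, 277). My earlier point was on the screwdriver behind it. The empty wire meets its post at (110.5, 336). The shackles cross the loaded wire at side columns 287.5 and 319.2.

Run:
```python
from h import *
s=get_image('scene');p=get_image('side');st=state()
print('jaws R',np.round(R.from_euler('xyz',st['eef_rot'],degrees=True).as_matrix(),3).tolist())
P={'etip':((114.5,277),(181,359.5),.163),'epost':((110.5,336),(225,393.2),.16),'ltip':((249,266),(191,177.5),.163),'lpost':((250,356.5),(240,178.7),.161)}
for k,(a,b,z) in P.items(): print(k,np.round(at_z(p,a,z),4),np.round(at_z(s,b,z),4),np.round(tri([ray(p,a),ray(s,b)]),4))
for u in(287.5,319.2): print('lock',np.round(at_z(p,(249.8,u),.16),4))
```

```text
jaws R [[-0.937, -0.348, -0.0], [-0.348, 0.937, 0.0], [0.0, 0.0, -1.0]]
etip [0.5645 0.1813 0.163 ] [0.5675 0.1814 0.163 ] [0.5648 0.183  0.1614]
epost [0.6865 0.1997 0.16  ] [0.6901 0.2    0.16  ] [0.6874 0.2021 0.1578]
ltip [ 0.5384 -0.1672  0.163 ] [ 0.5385 -0.167   0.163 ] [ 0.5384 -0.167   0.1629]
lpost [ 0.6653 -0.1689  0.161 ] [ 0.6636 -0.1676  0.161 ] [ 0.6648 -0.1682  0.1613]
lock [ 0.5686 -0.1664  0.16  ]
lock [ 0.6131 -0.167   0.16  ]
```

```bash
python3 -m crank '[{"jaw":0.085,"dp":[-0.05,0.026,0],"dr":[0,0,3]},{"jaw":0.085,"dp":[-0.1,0.052,0],"dr":[0,0,6]},{"jaw":0.085,"dp":[-0.15,0.077,0],"dr":[0,0,9]},{"jaw":0.085,"dp":[-0.2,0.103,0],"dr":[0,0,12]},{"jaw":0.085,"dp":[-0.25,0.129,0],"dr":[0,0,15]},{"jaw":0.085,"dp":[-0.3,0.155,0],"dr":[0,0,18]},{"jaw":0.085,"dp":[-0.35,0.181,0],"dr":[0,0,21]},{"jaw":0.085,"dp":[-0.4,0.207,0],"dr":[0,0,21]},{"jaw":0.085,"dp":[-0.45,0.232,0],"dr":[0,0,21]},{"jaw":0.085,"dp":[-0.475,0.245,0],"dr":[0,0,21]},{"jaw":0.085,"dp":[-0.475,0.245,0],"dr":[0,0,21]},{"jaw":0.085,"dp":[-0.475,0.245,0],"dr":[0,0,21]}]'
python3 - <<'E'
from h import *
st=state();w=get_image('wrist');print(np.round(w['mount'],3).tolist())
print(st['ee_pos'],st['eef_rot'],st['joint_pos'])
cv2.imwrite('pics/w1.png',w['color'])
for q in('front_lock_grip','rear_lock_grip'):
  for s in silhouettes(w,q):
    r,c=np.where(s['pixels']);print(q,s['p'],s['at'],r.min(),r.max(),c.min(),c.max())
print(proj(w,[[.5385,-.167,.165],[.5686,-.1664,.171],[.6131,-.167,.171],[.5686,-.1915,.139],[.5686,-.1415,.139]],st))
E
```

```text
t: 2.3
ee_pos: [0.5686, -0.1679, 0.2315]
eef_rot: [-180.0, -0.0, 179.4]
contact_force: [-0.4, -0.4, 0.1]
finger_gap: 0.995
grip_force: 0.0
[[-0.001, 0.952, 0.305, 0.078], [1.0, 0.001, -0.001, 0.0], [-0.001, 0.305, -0.952, -0.142], [0.0, 0.0, 0.0, 1.0]]
[ 0.56859052 -0.16788742  0.23145914] [-1.79989306e+02 -3.61453469e-03  1.79358239e+02] [ 2.91271804e+00  1.21756405e+00  3.76560258e+00  1.04592323e-02
 -9.25523090e+01 -9.35540131e+01]
front_lock_grip 0.82 [192.1, 251.0] 170 214 225 288
rear_lock_grip 0.68 [245.1, 253.3] 218 272 226 285
[[165.04624076 254.9145137 ]
 [209.98946455 256.33240787]
 [266.91119897 256.15069466]
 [195.57735787 223.96129142]
 [194.81497518 287.96430683]]
```

View pics/w1.png

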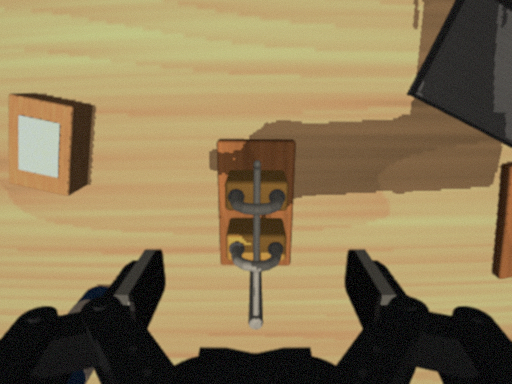

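The wrist picture matches the projections: wire tip at (163, 257), shackle tops at rows 210 and 267, and the front body spans cols 228–287. I'll descend and grip.

```bash
python3 -m crank '[{"jaw":0.085,"dp":[0,0.0015,0.02],"dr":[0,0,0]},{"jaw":0.085,"dp":[0,0.0015,0.05],"dr":[0,0,0]},{"jaw":0.085,"dp":[0,0.0015,0.08],"dr":[0,0,0]},{"jaw":0.085,"dp":[0,0.0015,0.105],"dr":[0,0,0]},{"jaw":0.085,"dp":[0,0.0015,0.121],"dr":[0,0,0]},{"jaw":0.085,"dp":[0,0.0015,0.121],"dr":[0,0,0]},{"jaw":0.03,"dp":[0,0.0015,0.121],"dr":[0,0,0]},{"jaw":0.03,"dp":[0,0.0015,0.121],"dr":[0,0,0]},{"jaw":0.03,"dp":[0,0.0015,0.121],"dr":[0,0,0]},{"jaw":0.03,"dp":[0,0.0015,0.121],"dr":[0,0,0]},{"jaw":0.03,"dp":[0,0.0015,0.121],"dr":[0,0,0]},{"jaw":0.03,"dp":[0,0.0015,0.121],"dr":[0,0,0]}]'
```

```text
t: 3.95
ee_pos: [0.5698, -0.1659, 0.1117]
eef_rot: [-180.0, 0.2, 179.4]
contact_force: [1.5, 0.5, 5.8]
finger_gap: 0.576
grip_force: 63.2
```

```bash
python3 -m crank '[{"jaw":0.03,"dp":[0,0,-0.006],"dr":[0,0,0]},{"jaw":0.03,"dp":[0,0,-0.012],"dr":[0,0,0]},{"jaw":0.03,"dp":[0,0,-0.0125],"dr":[0,0,0]},{"jaw":0.03,"dp":[0,0,-0.0125],"dr":[0,0,0]}]'
python3 - <<'E'
from h import *
p=get_image('side');cv2.imwrite('pics/s2.png',cv2.resize(p['color'][180:330,200:400],None,fx=3,fy=3,interpolation=cv2.INTER_CUBIC))
E
```

```text
t: 4.45
ee_pos: [0.5687, -0.1657, 0.1223]
eef_rot: [180.0, -0.0, 179.4]
contact_force: [0.1, -0.1, -1.9]
finger_gap: 0.574
grip_force: 62.6
```

View pics/s2.png

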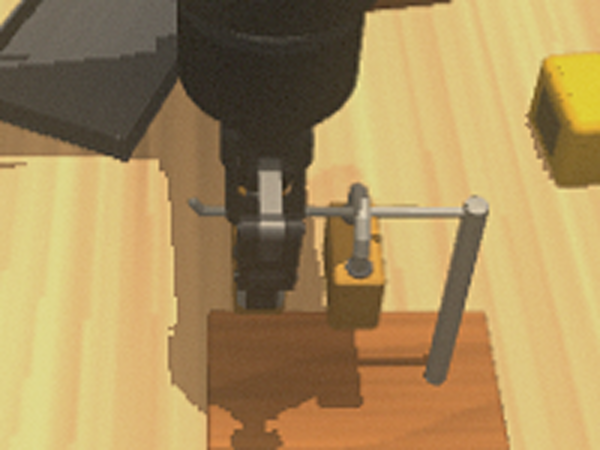

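The side view shows the front lock gripped and lifted clear of the wire, with the rear lock undisturbed. The −1.9 N reading equals the lock's weight, so I'll slide it out.

```bash
python3 -m crank '[{"jaw":0.03,"dp":[0.015,0,0],"dr":[0,0,0]},{"jaw":0.03,"dp":[0.035,0,0],"dr":[0,0,0]},{"jaw":0.03,"dp":[0.055,0,0],"dr":[0,0,0]},{"jaw":0.03,"dp":[0.08,0,0],"dr":[0,0,0]},{"jaw":0.03,"dp":[0.08,0,0],"dr":[0,0,0]}]'
python3 -m crank '[{"jaw":0.03,"dp":[0,0.04,0],"dr":[0,0,-1]},{"jaw":0.03,"dp":[0,0.08,0],"dr":[0,0,-2]},{"jaw":0.03,"dp":[0,0.12,0],"dr":[0,0,-3]},{"jaw":0.03,"dp":[0,0.16,0],"dr":[0,0,-4]},{"jaw":0.03,"dp":[0,0.2,0],"dr":[0,0,-5]},{"jaw":0.03,"dp":[0,0.24,0],"dr":[0,0,-6]},{"jaw":0.03,"dp":[0,0.28,0],"dr":[0,0,-7]},{"jaw":0.03,"dp":[0,0.315,0],"dr":[0,0,-8]},{"jaw":0.03,"dp":[0,0.335,0],"dr":[0,0,-9.2]},{"jaw":0.03,"dp":[0,0.335,0],"dr":[0,0,-9.2]},{"jaw":0.03,"dp":[0,0.335,0],"dr":[0,0,-9.2]}]'
python3 - <<'E'
from h import *
st=state();w=get_image('wrist');print(st['ee_pos'],st['eef_rot'],st['contact_force'])
cv2.imwrite('pics/w3.png',w['color'])
Rm=R.from_euler('xyz',st['eef_rot'],degrees=True).as_matrix();print('tip in tool',Rm.T@(np.array([.566,.1814,.163])-st['ee_pos']))
print(proj(w,[[.566,.1814,.165],[.688,.1998,.16]],st))
E
```

```text
t: 5.12
ee_pos: [0.488, -0.1649, 0.123]
eef_rot: [180.0, 0.0, 179.4]
contact_force: [0.7, -0.3, -2.8]
finger_gap: 0.57
grip_force: 62.5
t: 6.5
ee_pos: [0.4926, 0.1695, 0.1227]
eef_rot: [-180.0, -0.0, -171.4]
contact_force: [0.0, -0.3, -2.6]
finger_gap: 0.573
grip_force: 62.8
[0.4926421  0.16948565 0.12271295] [-1.79983258e+02 -1.88430627e-02 -1.71446064e+02] [ 0.01053847 -0.27603659 -2.61022638]
tip in tool [-0.07430078  0.00085876 -0.04031174]
[[438.27535271 256.13813527]
 [552.36634637 255.99354211]]
```

View pics/w3.png

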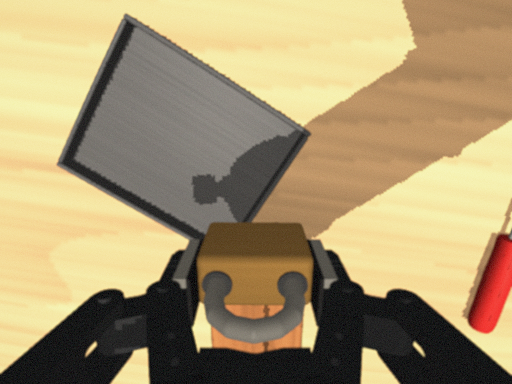

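The wrist view shows the lock held squarely, with the shackle at rows 270–340, centred at col 256. The empty hook's tip is 74 mm ahead and 1 mm to the side, well within the 9 mm margin. I'll go in part-way and watch the force.

```bash
python3 -m crank '[{"jaw":0.03,"dp":[-0.02,0.001,0],"dr":[0,0,0]},{"jaw":0.03,"dp":[-0.04,0.001,0],"dr":[0,0,0]},{"jaw":0.03,"dp":[-0.055,0.001,0],"dr":[0,0,0]},{"jaw":0.03,"dp":[-0.07,0.001,0],"dr":[0,0,0]},{"jaw":0.03,"dp":[-0.08,0.001,0],"dr":[0,0,0]},{"jaw":0.03,"dp":[-0.08,0.001,0],"dr":[0,0,0]}]'
python3 - <<'E'
from h import *
p=get_image('side');cv2.imwrite('pics/s4.png',cv2.resize(p['color'][40:190,180:380],None,fx=3,fy=3,interpolation=cv2.INTER_CUBIC))
E
```

```text
t: 7.3
ee_pos: [0.5718, 0.1824, 0.1225]
eef_rot: [-180.0, -0.0, -171.5]
contact_force: [0.1, 0.2, -2.8]
finger_gap: 0.573
grip_force: 62.8
```

View pics/s4.png

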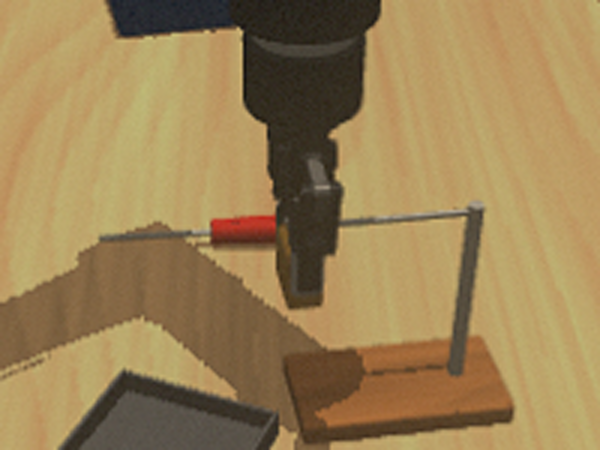

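There's no contact force, and the side view shows the wire passing into the held lock. I'll go on another 42 mm, then lower.

```bash
python3 -m crank '[{"jaw":0.03,"dp":[-0.014,0,0],"dr":[0,0,0]},{"jaw":0.03,"dp":[-0.028,0,0],"dr":[0,0,0]},{"jaw":0.03,"dp":[-0.042,0,0],"dr":[0,0,0]},{"jaw":0.03,"dp":[-0.042,0,0],"dr":[0,0,0]},{"jaw":0.03,"dp":[-0.042,0,0.005],"dr":[0,0,0]},{"jaw":0.03,"dp":[-0.042,0,0.008],"dr":[0,0,0]},{"jaw":0.03,"dp":[-0.042,0,0.01],"dr":[0,0,0]},{"jaw":0.03,"dp":[-0.042,0,0.01],"dr":[0,0,0]}]'
```

```text
t: 8.35
ee_pos: [0.6128, 0.1892, 0.1126]
eef_rot: [-180.0, -0.0, -171.4]
contact_force: [0.7, 0.1, -2.3]
finger_gap: 0.57
grip_force: 62.8
```

```bash
python3 -m crank '[{"jaw":0.03,"dp":[0,0,0.001],"dr":[0,0,0]},{"jaw":0.03,"dp":[0,0,0.002],"dr":[0,0,0]},{"jaw":0.03,"dp":[0,0,0.002],"dr":[0,0,0]}]'
```

```text
t: 8.72
ee_pos: [0.6133, 0.1893, 0.1118]
eef_rot: [180.0, 0.1, -171.4]
contact_force: [-1.9, -0.5, 4.0]
finger_gap: 0.574
grip_force: 63.4
```

The shackle is resting on the wire (+4 N). I'll open, then rise.

```bash
python3 -m crank '[{"jaw":0.06,"dp":[0,0,0],"dr":[0,0,0]},{"jaw":0.085,"dp":[0,0,0],"dr":[0,0,0]},{"jaw":0.085,"dp":[0,0,0],"dr":[0,0,0]},{"jaw":0.085,"dp":[0,0,0],"dr":[0,0,0]},{"jaw":0.085,"dp":[0,0,0],"dr":[0,0,0]},{"jaw":0.085,"dp":[0,0,0],"dr":[0,0,0]},{"jaw":0.085,"dp":[0,0,-0.02],"dr":[0,0,0]},{"jaw":0.085,"dp":[0,0,-0.05],"dr":[0,0,0]},{"jaw":0.085,"dp":[0,0,-0.085],"dr":[0,0,0]},{"jaw":0.085,"dp":[0,0,-0.12],"dr":[0,0,0]},{"jaw":0.085,"dp":[0,0,-0.12],"dr":[0,0,0]}]'
python3 - <<'E'
from h import *
p=get_image('side')
for q in('front_lock_grip','rear_lock_grip'):
  for s in silhouettes(p,q):
    r,c=np.where(s['pixels']);print(q,round(s['p'],2),s['at'],r.min(),r.max(),c.min(),c.max())
st=state();Rm=R.from_euler('xyz',st['eef_rot'],degrees=True).as_matrix()
print(st['ee_pos'],'to rear in tool',Rm.T@(np.array([.6131,-.1665,.231])-st['ee_pos']))
cv2.imwrite('pics/s5.png',cv2.resize(p['color'][60:320,180:400],None,fx=2.2,fy=2.2,interpolation=cv2.INTER_CUBIC))
E
```

```text
t: 10.1
ee_pos: [0.6144, 0.1895, 0.2368]
eef_rot: [179.9, 0.5, -171.4]
contact_force: [-0.6, 0.8, -0.2]
finger_gap: 0.992
grip_force: 0.0
front_lock_grip 0.58 [128.7, 299.8] 110 144 291 307
rear_lock_grip 0.71 [268.6, 318.4] 241 289 308 328
[0.61284529 0.18930025 0.23083728] to rear in tool [ 5.28840648e-02 -3.51848138e-01 -2.74273024e-04]
```

View pics/s5.png

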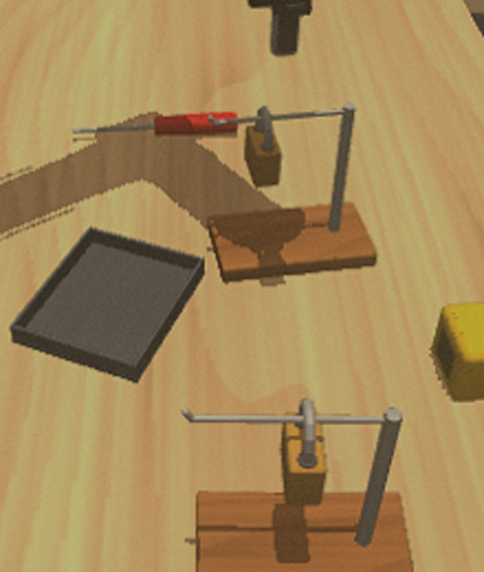

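The front lock hangs on the formerly empty hook and the rear lock is in its place, with its shackle near crop (430, 307). Next I'll move above the rear lock.

```bash
python3 -m crank '[{"jaw":0.085,"dp":[0.006,-0.04,0],"dr":[0,0,1]},{"jaw":0.085,"dp":[0.012,-0.08,0],"dr":[0,0,2]},{"jaw":0.085,"dp":[0.018,-0.12,0],"dr":[0,0,3]},{"jaw":0.085,"dp":[0.024,-0.16,0],"dr":[0,0,4]},{"jaw":0.085,"dp":[0.03,-0.2,0],"dr":[0,0,5]},{"jaw":0.085,"dp":[0.036,-0.24,0],"dr":[0,0,6]},{"jaw":0.085,"dp":[0.042,-0.28,0],"dr":[0,0,7]},{"jaw":0.085,"dp":[0.048,-0.32,0],"dr":[0,0,8]},{"jaw":0.085,"dp":[0.053,-0.352,0],"dr":[0,0,9.2]},{"jaw":0.085,"dp":[0.053,-0.352,0],"dr":[0,0,9.2]},{"jaw":0.085,"dp":[0.053,-0.352,0],"dr":[0,0,9.2]}]'
python3 - <<'E'
from h import *
st=state();w=get_image('wrist');print(st['ee_pos'],st['eef_rot'])
for s in silhouettes(w,'rear_lock_grip'):
    r,c=np.where(s['pixels']);print(s['p'],s['at'],r.min(),r.max(),c.min(),c.max())
print(proj(w,[[.6131,-.167,.171],[.6006,-.192,.139],[.6006,-.142,.139],[.6256,-.142,.139]],st))
E
```

```text
t: 11.62
ee_pos: [0.6129, -0.1664, 0.2299]
eef_rot: [180.0, -0.1, 179.4]
contact_force: [0.2, 0.4, 0.3]
finger_gap: 0.994
grip_force: 0.0
[ 0.61291085 -0.16644397  0.22993999] [ 1.79984338e+02 -8.56008386e-02  1.79385341e+02]
0.98 [196.8, 258.8] 172 217 222 285
[[211.19187115 253.30510945]
 [181.11351549 220.53153282]
 [180.3469038  285.88763172]
 [210.87676516 285.30567265]]
```

```bash
python3 -m crank '[{"jaw":0.085,"dp":[0,0,0.02],"dr":[0,0,0]},{"jaw":0.085,"dp":[0,0,0.05],"dr":[0,0,0]},{"jaw":0.085,"dp":[0,0,0.08],"dr":[0,0,0]},{"jaw":0.085,"dp":[0,0,0.105],"dr":[0,0,0]},{"jaw":0.085,"dp":[0,0,0.12],"dr":[0,0,0]},{"jaw":0.085,"dp":[0,0,0.12],"dr":[0,0,0]},{"jaw":0.03,"dp":[0,0,0.12],"dr":[0,0,0]},{"jaw":0.03,"dp":[0,0,0.12],"dr":[0,0,0]},{"jaw":0.03,"dp":[0,0,0.12],"dr":[0,0,0]},{"jaw":0.03,"dp":[0,0,0.12],"dr":[0,0,0]},{"jaw":0.03,"dp":[0,0,0.12],"dr":[0,0,0]},{"jaw":0.03,"dp":[0,0,0.12],"dr":[0,0,0]}]'
python3 -m crank '[{"jaw":0.03,"dp":[0,0,-0.006],"dr":[0,0,0]},{"jaw":0.03,"dp":[0,0,-0.012],"dr":[0,0,0]},{"jaw":0.03,"dp":[0,0,-0.0125],"dr":[0,0,0]},{"jaw":0.03,"dp":[0,0,-0.0125],"dr":[0,0,0]}]'
```

```text
t: 13.22
ee_pos: [0.6141, -0.1668, 0.1122]
eef_rot: [-180.0, 0.2, 179.4]
contact_force: [2.0, -0.1, 6.3]
finger_gap: 0.574
grip_force: 63.4
t: 13.72
ee_pos: [0.6129, -0.1666, 0.1228]
eef_rot: [180.0, -0.1, 179.4]
contact_force: [-0.2, 0.8, -2.5]
finger_gap: 0.571
grip_force: 62.7
```

```bash
python3 -m crank '[{"jaw":0.03,"dp":[0.015,0,0],"dr":[0,0,0]},{"jaw":0.03,"dp":[0.035,0,0],"dr":[0,0,0]},{"jaw":0.03,"dp":[0.055,0,0],"dr":[0,0,0]},{"jaw":0.03,"dp":[0.075,0,0],"dr":[0,0,0]},{"jaw":0.03,"dp":[0.1,0,0],"dr":[0,0,0]},{"jaw":0.03,"dp":[0.125,0,0],"dr":[0,0,0]},{"jaw":0.03,"dp":[0.125,0,0],"dr":[0,0,0]}]'
python3 - <<'E'
from h import *
p=get_image('side');st=state()
C=[at_z(p,(90+v/2.4,180+u/2.4),.022)[:2] for u,v in((100,177),(222,211),(150,332),(13,286))]
print(np.round(C,4),[np.linalg.norm(C[i]-C[(i+1)%4]) for i in range(4)]);c=np.mean(C,0);print(c)
Rm=R.from_euler('xyz',st['eef_rot'],degrees=True).as_matrix()
print(st['ee_pos'],Rm.T@(np.array([*c,.02])-st['ee_pos']), 'edge yaw',np.degrees(np.arctan2(*(C[1]-C[0])[::-1])))
E
```

```text
t: 14.6
ee_pos: [0.4871, -0.1654, 0.1235]
eef_rot: [180.0, 0.0, 179.4]
contact_force: [0.8, -0.3, -2.7]
finger_gap: 0.574
grip_force: 62.7
[[0.4411 0.2006]
 [0.5558 0.1493]
 [0.4948 0.0012]
 [0.3771 0.0547]] [np.float64(0.12566397082655928), np.float64(0.16020109707688654), np.float64(0.1292580527199815), np.float64(0.15934360555582042)]
[0.46719623 0.10147679]
[ 0.48788845 -0.16536404  0.12351314] [0.02364913 0.26657664 0.10356051] edge yaw -24.09408814553155
```

The tray's rim corners give 128 × 160 mm, so its centre is (0.467, 0.1015). I'll carry the lock over it and descend to just above the floor.

```bash
python3 -m crank '[{"jaw":0.03,"dp":[0.004,0.04,0],"dr":[0,0,2]},{"jaw":0.03,"dp":[0.007,0.08,0],"dr":[0,0,4]},{"jaw":0.03,"dp":[0.011,0.12,0],"dr":[0,0,6]},{"jaw":0.03,"dp":[0.014,0.16,0],"dr":[0,0,8]},{"jaw":0.03,"dp":[0.018,0.2,0],"dr":[0,0,10]},{"jaw":0.03,"dp":[0.021,0.24,0],"dr":[0,0,12]},{"jaw":0.03,"dp":[0.0235,0.2665,0],"dr":[0,0,14]},{"jaw":0.03,"dp":[0.0235,0.2665,0.02],"dr":[0,0,14]},{"jaw":0.03,"dp":[0.0235,0.2665,0.045],"dr":[0,0,14]},{"jaw":0.03,"dp":[0.0235,0.2665,0.07],"dr":[0,0,14]},{"jaw":0.03,"dp":[0.0235,0.2665,0.09],"dr":[0,0,14]},{"jaw":0.03,"dp":[0.0235,0.2665,0.09],"dr":[0,0,14]}]'
python3 -m crank '[{"jaw":0.03,"dp":[0,0,0.005],"dr":[0,0,0]},{"jaw":0.03,"dp":[0,0,0.009],"dr":[0,0,0]},{"jaw":0.03,"dp":[0,0,0.011],"dr":[0,0,0]},{"jaw":0.03,"dp":[0,0,0.012],"dr":[0,0,0]},{"jaw":0.03,"dp":[0,0,0.012],"dr":[0,0,0]}]'
```

```text
t: 16.15
ee_pos: [0.4666, 0.1009, 0.0315]
eef_rot: [-179.8, -0.2, 165.4]
contact_force: [-0.3, -1.2, -2.2]
finger_gap: 0.575
grip_force: 62.8
t: 16.77
ee_pos: [0.4676, 0.1014, 0.0214]
eef_rot: [180.0, 0.0, 165.4]
contact_force: [-0.3, 0.9, -2.4]
finger_gap: 0.574
grip_force: 62.9
```

```bash
python3 -m crank '[{"jaw":0.03,"dp":[0,0,0.001],"dr":[0,0,0]},{"jaw":0.03,"dp":[0,0,0.002],"dr":[0,0,0]},{"jaw":0.03,"dp":[0,0,0.002],"dr":[0,0,0]}]'
python3 -m crank '[{"jaw":0.03,"dp":[0,0,0.001],"dr":[0,0,0]},{"jaw":0.03,"dp":[0,0,0.0015],"dr":[0,0,0]},{"jaw":0.03,"dp":[0,0,0.0015],"dr":[0,0,0]}]'
```

```text
t: 17.15
ee_pos: [0.4674, 0.1013, 0.0192]
eef_rot: [-180.0, -0.0, 165.4]
contact_force: [0.1, -0.8, -3.7]
finger_gap: 0.578
grip_force: 62.9
t: 17.52
ee_pos: [0.4676, 0.1014, 0.0182]
eef_rot: [180.0, 0.0, 165.4]
contact_force: [-1.7, 0.3, 1.0]
finger_gap: 0.576
grip_force: 63.5
```

The lock is touching the floor. I'll release and retreat.

```bash
python3 -m crank '[{"jaw":0.055,"dp":[0,0,0.0003],"dr":[0,0,0]},{"jaw":0.065,"dp":[0,0,0],"dr":[0,0,0]},{"jaw":0.085,"dp":[0,0,0],"dr":[0,0,0]},{"jaw":0.085,"dp":[0,0,0],"dr":[0,0,0]},{"jaw":0.085,"dp":[0,0,0],"dr":[0,0,0]},{"jaw":0.085,"dp":[0,0,-0.02],"dr":[0,0,0]},{"jaw":0.085,"dp":[0,0,-0.05],"dr":[0,0,0]},{"jaw":0.085,"dp":[0,0,-0.09],"dr":[0,0,0]},{"jaw":0.085,"dp":[0,0,-0.14],"dr":[0,0,0]},{"jaw":0.085,"dp":[0,0,-0.2],"dr":[0,0,0]},{"jaw":0.085,"dp":[0,0,-0.2],"dr":[0,0,0]},{"jaw":0.085,"dp":[0,0,-0.2],"dr":[0,0,0]}]'
python3 - <<'E'
from h import *
p=get_image('side');a=p['color'][60:320,160:400];s=get_image('scene')['color'][130:390,230:440]
cv2.imwrite('pics/s6.png',cv2.resize(np.hstack([a,s]),None,fx=1.7,fy=1.7,interpolation=cv2.INTER_CUBIC))
E
```

```text
t: 19.02
ee_pos: [0.4674, 0.1015, 0.2174]
eef_rot: [180.0, -0.0, 165.4]
contact_force: [0.3, -1.0, -1.1]
finger_gap: 0.995
grip_force: 0.0Traceback (most recent call last):
  File "<stdin>", line 3, in <module>
    return _nx.concatenate(arrs, 1, dtype=dtype, casting=casting)
           ~~~~~~~~~~~~~~~^^^^^^^^^^^^^^^^^^^^^^^^^^^^^^^^^^^^^^^
ValueError: all the input array dimensions except for the concatenation axis must match exactly, but along dimension 0, the array at index 0 has size 260 and the array at index 1 has size 254
```

Run:
```python
from h import *
p=get_image('side');a=p['color'][60:310,160:400];s=get_image('scene')['color'][130:380,230:440]
cv2.imwrite('pics/s7.png',cv2.resize(np.hstack([a,s]),None,fx=1.7,fy=1.7,interpolation=cv2.INTER_CUBIC))
```

```text
(no output)
```

View pics/s7.png

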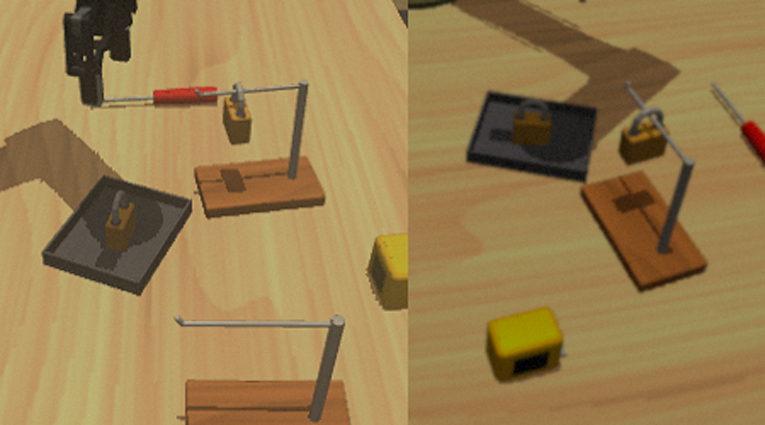

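The front lock hangs on the second hook (left half, around (115, 237)). The rear lock stands upright in the middle of the tray (around (225, 120)), and the arm is clear.

```bash
python3 -c "
from station import *
print(hand_in())"
```

```text
the job is handed in; nothing more can be done
None
```

I moved the front padlock to the empty hook, where it hangs, stood the rear one upright in the tray, and handed the job in at about 19 s of robot time; the hand-in reported no verdict, but the last camera pictures show both locks in place and the arm clear.

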